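Press the lenses home on the dial press

TASK

Press the lens ring of every torch head on the bench fully home with the dial press: turn the dial, which has a knob in its middle, until a free nest of the head's own size stands at the opening of the guard, set the head in it lens upward, turn it under the ram and press the hand pedal right down to its stop, then let it up. Handle the heads by the barrel and never push on a lens with the gripper; leave the pressed heads standing seated in their nests, the pedal up, and the other things on the bench where they are.

Things in the scene. Friction and masses are not known exactly. Their poses are not given: they have to be found in the camera images.
- head_large_1_centre (a point): upright black turned torch head, 41 mm across and 50 mm tall, with a bright lens ring (36 mm across, 4 mm thick) in its open top, standing 5 mm proud of the rim until pressed home; starts on the bench; the point is the centre of the barrel, half-way up (25 mm over its foot), z up. Grip it round the barrel. May be absent
- lens_large_1 (a joint): how far the lens ring of head_large_1 has been pushed into it, m: 0 = 5 mm proud, 0.005 = fully home on the rim. It grips by friction and takes about 24 N to move, and stays where it is pushed
- head_large_2_centre (a point): upright black turned torch head, 41 mm across and 50 mm tall, with a bright lens ring (36 mm across, 4 mm thick) in its open top, standing 5 mm proud of the rim until pressed home; starts on the bench; the point is the centre of the barrel, half-way up (25 mm over its foot), z up. Grip it round the barrel. May be absent
- lens_large_2 (a joint): how far the lens ring of head_large_2 has been pushed into it, m: 0 = 5 mm proud, 0.005 = fully home on the rim. It grips by friction and takes about 24 N to move, and stays where it is pushed
- head_small_1_centre (a point): upright black turned torch head, 34 mm across and 34 mm tall, with a bright lens ring (29 mm across, 4 mm thick) in its open top, standing 5 mm proud of the rim until pressed home; starts on the bench; the point is the centre of the barrel, half-way up (17 mm over its foot), z up. Grip it round the barrel. May be absent
- lens_small_1 (a joint): how far the lens ring of head_small_1 has been pushed into it, m: 0 = 5 mm proud, 0.005 = fully home on the rim. It grips by friction and takes about 24 N to move, and stays where it is pushed
- head_small_2_centre (a point): upright black turned torch head, 34 mm across and 34 mm tall, with a bright lens ring (29 mm across, 4 mm thick) in its open top, standing 5 mm proud of the rim until pressed home; starts on the bench; the point is the centre of the barrel, half-way up (17 mm over its foot), z up. Grip it round the barrel. May be absent
- lens_small_2 (a joint): how far the lens ring of head_small_2 has been pushed into it, m: 0 = 5 mm proud, 0.005 = fully home on the rim. It grips by friction and takes about 24 N to move, and stays where it is pushed
- nest_large_1 (a point): large nest 1 of the dial: shallow steel cup, 48 mm bore, 8 mm deep, 4 mm wall, mouth flared by 2.5 mm all round, for a 41 mm head; the point is the centre of its floor, 26 mm over the bench. The dial, 206 mm across, has six nests 60 degrees apart on a 72 mm radius, counter-clockwise from above: large 1, small 1, large 2, small 2, large 3, small 3
- nest_large_2 (a point): large nest 2 of the dial: shallow steel cup, 48 mm bore, 8 mm deep, 4 mm wall, mouth flared by 2.5 mm all round, for a 41 mm head; the point is the centre of its floor, 26 mm over the bench. The dial, 206 mm across, has six nests 60 degrees apart on a 72 mm radius, counter-clockwise from above: large 1, small 1, large 2, small 2, large 3, small 3
- nest_large_3 (a point): large nest 3 of the dial: shallow steel cup, 48 mm bore, 8 mm deep, 4 mm wall, mouth flared by 2.5 mm all round, for a 41 mm head; the point is the centre of its floor, 26 mm over the bench. The dial, 206 mm across, has six nests 60 degrees apart on a 72 mm radius, counter-clockwise from above: large 1, small 1, large 2, small 2, large 3, small 3
- nest_small_1 (a point): small nest 1 of the dial: raised steel cup, 40 mm bore, 8 mm deep, 4 mm wall, mouth flared by 2.5 mm all round, for a 34 mm head; the point is the centre of its floor (42 mm over the bench), so that a small head's top stands as high as a large one's
- nest_small_2 (a point): small nest 2 of the dial: raised steel cup, 40 mm bore, 8 mm deep, 4 mm wall, mouth flared by 2.5 mm all round, for a 34 mm head; the point is the centre of its floor (42 mm over the bench), so that a small head's top stands as high as a large one's
- nest_small_3 (a point): small nest 3 of the dial: raised steel cup, 40 mm bore, 8 mm deep, 4 mm wall, mouth flared by 2.5 mm all round, for a 34 mm head; the point is the centre of its floor (42 mm over the bench), so that a small head's top stands as high as a large one's
- knob (a point): centre of the grip of the black bar knob in the middle of the dial, 90 mm over the bench, on the dial's axis; the bar is 46 mm long along this point's x axis (which points at nest_large_1), 16 mm wide along y, and reaches from 66 to 102 mm over the bench. Turning it turns the dial. Inside the guard there is a free circle of 49 mm radius round it
- dial_plate (a joint): angle of the dial in the frame of the press, rad, counter-clockwise from above; it turns without end either way against light friction (0.06 N m) and stays where it is left. At 0 nest_large_1 stands under the ram; at 2.094 it stands at the loading point
- load_point (a point): fixed loading point of the press, at floor height of a large nest (26 mm over the bench): the only opening of the wire guard over the dial, 72 degrees wide and marked by a steel pointer on the bed. The guard's rods lie 91 to 97 mm over the bench, 50 to 110 mm from the dial's axis, round the rest of the dial; unpressed heads (tops at 85 mm) pass under them
- ram_point (a point): fixed point under the ram, 72 mm from the dial's axis, 120 degrees clockwise from above of the loading point, 80 mm over the bench (top of a pressed lens ring). Its x axis points away from the dial's axis. The ram, 17 mm across, comes down to it; a head's axis should be within 6 mm. The 18 mm wide arm runs over it along its y axis, top at 119 mm pressed, rising toward the pedal when up
- pedal_top (a point): centre of the upper face of the hand pedal, a rubber-topped plate 56 by 52 mm at the free end of the press arm, 270 mm from the arm's pivot; about 163 mm over the bench when up, 128 mm at its stop. The ram hangs on the same arm 95 mm from the pivot, so the pedal presses with almost three times the hand's force
- pedal (a joint): angle of the hinged press arm, rad: 0 = up (spring holds it there), 0.13 = down at its stop. The pedal's centre goes down about 35 mm; the spring takes 3 to 7 N at the pedal, and a lens ring about 9 N more
- stem_flange: bystander: white plastic flange, 48 mm across and 41 mm tall, origin at its foot
- glue_bottle: bystander: small red bottle, 29 by 43 by 118 mm, origin at its foot
- pick_tool: bystander: thin black pick, 152 mm long, 9 mm thick, lying on the bench, origin under its middle
Mind the look-alikes: they are no part of the job. Leave any orange look-alike of the part that bears head_large_1_centre alone.

How it is judged:
By the outcome, as a careful person would: the job done as asked, in the order asked, and still so for the second after the job is handed in, with the robot touching nothing.
Of head_large_1, head_large_2, head_small_1, head_small_2 only 2 to 3 are there at a start; the rules pass over those that are not, and their reading is None.
At some moment in a run one of head_large_1, head_large_2, head_small_1, head_small_2 may be knocked a few centimetres aside while the robot is not near it.
Once in a run the grip may slacken for a moment while it holds something.
It also fails if it takes over 210 s, if anything falls off the work surface, if the arm or the gripper's body presses on something with over 40 N, if the wrist force passes 120 N, or if a joint passes its speed limit or range.

ROBOT

A 6-joint arm with a two-finger parallel gripper is mounted at the origin on a cart in front of the work surface, level with it; the furniture and walls round the work are solid. World frame = base frame: x ahead of the robot, y to its left, z up, the work surface at z = 0. Lengths are in m, angles in rad, forces in N, time in s.
With the tool pointing down it reaches from about 0.25 to 0.775 m from the base axis. Payload 4 kg.
Tool frame: the origin (TCP) lies midway between the tips of the shut fingers; the grasp point (between the pads) lies 19 mm behind it (arm.pinch_z is the distance from the TCP to the grasp point, in m); z points along the fingers, y is the line along which they close (so a half turn about z gives the same grasp; the last joint's range is limited). The gripper opens to 85 mm and grips with 20 to 120 N. Pads are 22 mm wide; open, the fingers measure 114 mm over their backs; the gripper's body (76 mm by 85 mm) begins 54 mm behind the grasp point. The pads swing forward as they close: fully open they stand 13 mm farther back than shut.
Start: joints at [1.185, 0.087, 1.371, -0, 1.684, -0.103], TCP at [0.153, 0.528, 0.231] pointing down, gripper open.
Joint ranges: [-3.1, 3.1], [-0.76, 2.03], [0.27, 2.55], [-1.08, 4.22], [0.17, 2.65], [-2.57, 2.57]. Speed limits (rad/s): [2.79, 2.79, 3.14, 3.14, 3.14, 3.14].

INTERFACE

Orientations are given as a rotation vector (axis times angle).
In Python, from rig import arm gives the robot as it stands.
- The arm moves only by the tool send_rows, never from a script. Its argument "steps" is a list of rows, each a list of 7 numbers: the shift along the world's x, y, z in mm, then the turn, a rotation vector about the world's x, y, z in rad, then the finger opening in mm, from 0 to 85.4. A call has exactly 5 rows; each row is the pose to reach, as a shift and turn from the pose commanded when the call began; what a row does not reach only later rows make up. A row lasts 1/8 s, in which the tool goes at most 62.5 mm and 10.7 degrees, less where a joint would pass 70% of its speed; a pose out of reach is approached as far as the arm can. A call with a gripper value outside its range is refused whole. The fingers move at their own pace and stop on an object; the grip force is fixed at half the most. Time passes only in rows, so rows that repeat a pose let the fingers close, or fill a call up. It gives the time, the measured TCP pose, the force, the opening and the grip force at its end, in the units of the state.
- arm.read_state(): the state, without advancing time (a new reading comes with each control period).
- arm.get_image(name): name is "scene" or "top" or "wrist"; returns (picture, depth): 384x512x3 uint8, blue, green, red; 384x512 float32, m along the optical axis (not along the pixel's ray), 0 where there is no reading.
- arm.camera_info(name): a dict with "fx", "fy", "cx", "cy" (pixels), "k1" (the pictures are not rectified: a ray, as slopes to the right and down, at radius r is drawn at 1 + k1 r^2 times it, then the intrinsics apply), "R" (3x3) and "t" (3): a world point X has camera coordinates R X + t. Camera axes: x right, y down, z forward; pixel columns grow to the right and rows downward; lengths in m; the calibration is good to about 2 mm. A picture is of the moment at which its call begins: read the wrist's pose just before it. camera_info takes no time and is no camera call; for the wrist camera it gives the pose at the moment of the call.
- arm.sign_off(): hands the job in; it is judged then, once.
The state is a dict: "time_s": time; "joints": joint angles; "qvel": joint speeds; "effort": joint torques, N m; "tcp_pos": TCP position; "tool_rot": TCP orientation; "wrist_force": force on the tool from outside, world axes, zero at the start; "wrist_torque": the same for the moment, N m; "grip_width": finger opening in m; "finger_force": force on a finger pad.
Only numpy, scipy, OpenCV 4.12 (cv2) and the standard library are available. Lean on these libraries where they do the work, as an engineer would, in place of code of your own. Each camera call takes 0.05 s, during which the arm holds its last target. There are 200 camera calls.

## Working session

There is one attempt and no reset: what is moved stays moved. The work goes in short steps, Python scripts to look and compute and a tool call to move; the robot and the scene stay as the last step left them, time stands still between calls to the robot, and variables do not carry over. Pictures are saved under pics/ and viewed, at most 14 in all, crops included, and the job is handed in when it is done.

Besides the shell and the picture viewer there is one more tool, called after ">>>" in YAML: its name, and indented under it one key for each argument. send_rows: Moves the arm, as the interface text tells. Its arguments: {"type":"object","properties":{"steps":{"type":"array"}},"required":["steps"]}

```bash
mkdir -p pics; ls; cat > h.py <<'E'
import numpy as np, cv2
from rig import arm
def grab(name):
    ci=arm.camera_info(name); im,d=arm.get_image(name); return im,d,ci
def ray(ci,u,v):
    K=np.array([[ci['fx'],0,ci['cx']],[0,ci['fy'],ci['cy']],[0,0,1]],float)
    xd=(u-ci['cx'])/ci['fx']; yd=(v-ci['cy'])/ci['fy']; x,y=xd,yd
    for _ in range(20):
        s=1+ci['k1']*(x*x+y*y); x,y=xd/s,yd/s
    R=np.array(ci['R']);t=np.array(ci['t'])
    return -R.T@t, R.T@np.array([x,y,1.0]), 
def onplane(ci,u,v,z):
    o,d=ray(ci,u,v); return o+d*(z-o[2])/d[2]
def atdepth(ci,u,v,dep):
    o,d=ray(ci,u,v); return o+d*dep
def proj(ci,X):
    c=np.array(ci['R'])@np.array(X)+np.array(ci['t']); x,y=c[0]/c[2],c[1]/c[2]
    s=1+ci['k1']*(x*x+y*y); return ci['fx']*x*s+ci['cx'],ci['fy']*y*s+ci['cy']
def cloud(ci,d):
    h,w=d.shape; vv,uu=np.mgrid[0:h,0:w].astype(float)
    xd=(uu-ci['cx'])/ci['fx']; yd=(vv-ci['cy'])/ci['fy']; x,y=xd.copy(),yd.copy()
    for _ in range(20):
        s=1+ci['k1']*(x*x+y*y); x,y=xd/s,yd/s
    P=np.stack([x*d,y*d,d],-1)-np.array(ci['t'])
    return P@np.array(ci['R'])
E
python3 - <<'E'
from h import *
for n in("scene","top","wrist"):
    im,d,ci=grab(n); cv2.imwrite(f'pics/{n}0.png',im); print(n,ci['fx'],np.round(-np.array(ci['R']).T@ci['t'],3),(d>0).mean())
    np.savez(f'{n}0.npz',im=im,d=d,**{k:ci[k] for k in ci if k in('fx','fy','cx','cy','k1','R','t')})
a=cv2.imread('pics/scene0.png')
E
```

```text
pics
scene 387.17828479082334 [-0.192 -0.629  0.699] 0.9960530598958334
top 363.4298098693045 [0.441 0.006 1.238] 0.9962615966796875
wrist 274.56919017831456 [0.075 0.551 0.373] 0.9958699544270834
```

View pics/top0.png

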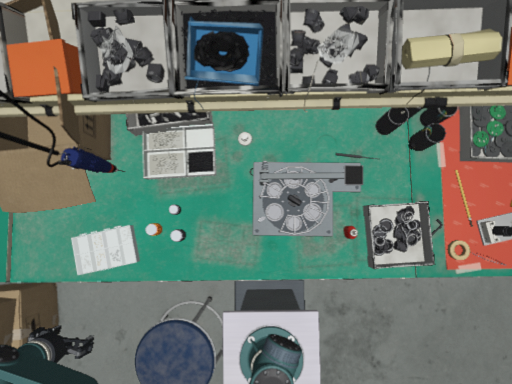

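View pics/scene0.png

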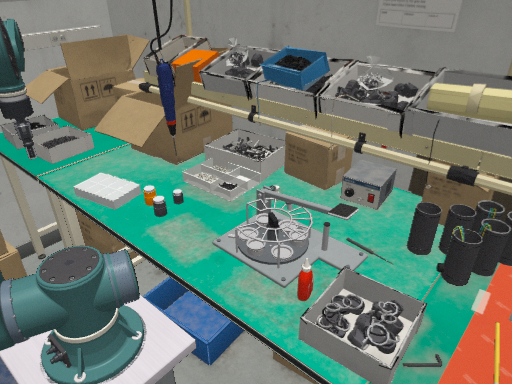

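The top view shows three head-like items at about (174,209), (177,236) and (153,229, orange). The press is around (293,200), the flange at (245,138), the bottle at (350,232) and the pick at (357,155). I'll enlarge the heads and the press.

```bash
python3 - <<'E'
from h import *
a=cv2.imread('pics/top0.png'); s=cv2.imread('pics/scene0.png')
c1=cv2.resize(a[190:250,130:210],(400,300),interpolation=3)
c2=cv2.resize(s[175:225,130:197],(400,300),interpolation=3)
c3=cv2.resize(a[150:250,240:373],(400,300),interpolation=3)
c4=cv2.resize(s[175:285,210:357],(400,300),interpolation=3)
cv2.imwrite('pics/crop1.png',np.vstack([np.hstack([c1,c2]),np.hstack([c3,c4])]))
E
```

```text
(no output)
```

View pics/crop1.png

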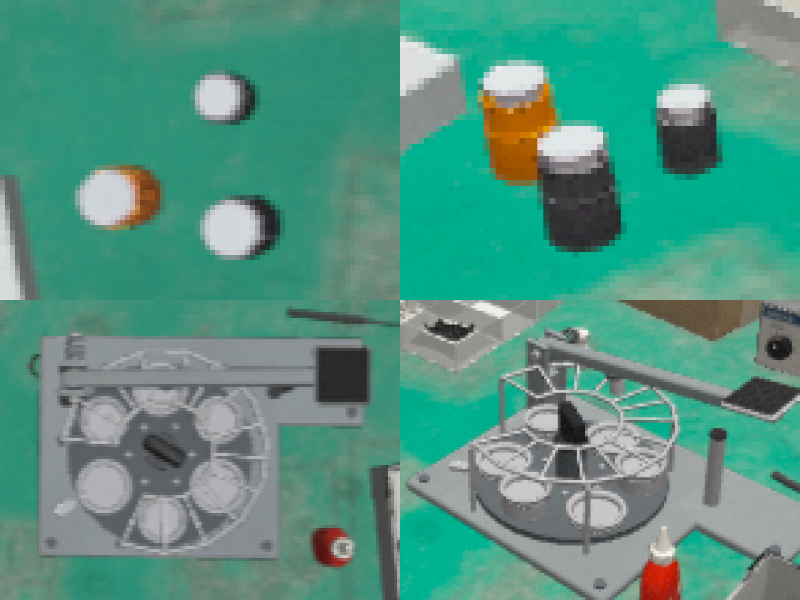

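The two black heads are the job: the large one at top (177,236) and the small one at (174,209). The orange one at (153,229) is the look-alike, so I leave it. The guard opening and pointer are at the lower left of the dial. Next I measure them.

```bash
python3 - <<'E'
from h import *
z=np.load('top0.npz'); ci={k:z[k] for k in('fx','fy','cx','cy','k1','R','t')}; im,d=z['im'],z['d']
P=cloud(ci,d); 
def blob(c0,c1,r0,r1,lo,hi,name):
    m=np.zeros(d.shape,bool); m[r0:r1,c0:c1]=1; m&=(P[...,2]>lo)&(P[...,2]<hi)
    q=P[m]; 
    if len(q): print(name,len(q),np.round(q.mean(0),4),np.round(q.min(0),3),np.round(q.max(0),3))
print('bench',np.median(P[255:270,190:240,2]))
blob(165,185,200,218,.02,.2,'small'); blob(168,188,226,246,.02,.2,'large'); blob(143,164,219,238,.02,.2,'orange')
blob(342,366,160,190,.13,.2,'pedal'); blob(275,312,180,215,.097,.112,'knob'); blob(236,256,128,148,.02,.2,'flange')
blob(252,262,214,224,.005,.06,'pointer'); blob(340,362,222,242,.02,.2,'bottle');blob(330,380,145,162,.005,.03,'pick')
# knob orientation by dark mask
k=(im.max(2)<60); kk=np.zeros_like(k); kk[185:215,280:310]=k[185:215,280:310]
v,u=np.nonzero(kk); 
X=np.array([onplane(ci,a,b,.102)[:2] for a,b in zip(u,v)]); c=X.mean(0); w,V=np.linalg.eigh(np.cov((X-c).T)); print('knob',len(u),c,np.degrees(np.arctan2(V[1,1],V[0,1])))
c=np.array([P[185:215,280:310][(P[185:215,280:310,2]>.095)][:,:2].mean(0)][0]) if 0 else c
for a in range(0,360,60): pass
# ring profile height vs angle at r=72+26
for a in range(0,360,10):
    out=[]
    for r in (.072,):
        X=[c[0]+r*np.cos(np.radians(a)),c[1]+r*np.sin(np.radians(a)),.035]; u,v=proj(ci,X); out.append(round(float(P[int(round(v)),int(round(u)),2])*1000))
    print(a,out,end=' ')
E
```

```text
bench 0.0006779858194753689
small 81 [0.4931 0.3145 0.0402] [0.477 0.3   0.023] [0.51  0.329 0.049]
large 134 [0.4082 0.2984 0.0524] [0.387 0.284 0.021] [0.427 0.318 0.066]
orange 147 [0.4285 0.3775 0.0518] [0.408 0.362 0.02 ] [0.448 0.4   0.066]
pedal 390 [ 0.5815 -0.2514  0.1621] [ 0.553 -0.28   0.146] [ 0.612 -0.222  0.171]
knob 142 [ 0.5254 -0.0835  0.1006] [ 0.469 -0.135  0.097] [ 0.577 -0.021  0.107]
flange 38 [0.734  0.0793 0.0383] [0.725 0.07  0.02 ] [0.746 0.089 0.046]
pointer 99 [0.458  0.0403 0.0135] [0.443 0.025 0.006] [0.473 0.056 0.022]
bottle 145 [ 0.4097 -0.2568  0.0727] [ 0.389 -0.276  0.021] [ 0.429 -0.247  0.122]
pick 100 [ 0.6704 -0.2888  0.0084] [ 0.652 -0.377  0.005] [ 0.701 -0.231  0.014]
knob 44 [ 0.51228107 -0.07906705] 56.32756079454036
0 [28] 10 [24] 20 [39] 30 [22] 40 [48] 50 [94] 60 [41] 70 [40] 80 [26] 90 [25] 100 [26] 110 [30] 120 [23] 130 [25] 140 [34] 150 [21] 160 [24] 170 [44] 180 [42] 190 [39] 200 [47] 210 [21] 220 [33] 230 [93] 240 [25] 250 [23] 260 [26] 270 [92] 280 [25] 290 [94] 300 [38] 310 [40] 320 [52] 330 [25] 340 [28] 350 [26]
```

View pics/wrist0.png

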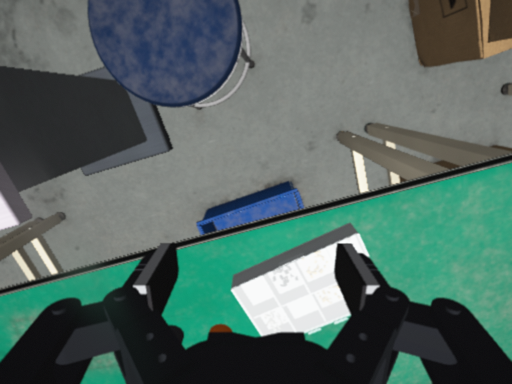

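```bash
cat >> h.py <<'E'
from scipy.spatial.transform import Rotation as Ro
def st():
    s=arm.read_state(); R=Ro.from_rotvec(s['tool_rot']).as_matrix()
    print('t',round(s['time_s'],2),'tcp',np.round(s['tcp_pos'],4),'x',np.round(R[:,0],3),'y',np.round(R[:,1],3),'z',np.round(R[:,2],3),'yang',np.round(np.degrees(np.arctan2(R[1,1],R[0,1])),1),'j',np.round(s['joints'],2),'F',np.round(s['wrist_force'],1),'w',s['grip_width'],'ff',s['finger_force'])
def lens(im,ci,box,z):
    c0,c1,r0,r1=box; m=np.zeros(im.shape[:2],np.uint8); s=im[r0:r1,c0:c1].astype(int)
    m[r0:r1,c0:c1]=((s.min(2)>165)&(s.max(2)-s.min(2)<40))
    n,l,stt,ce=cv2.connectedComponentsWithStats(m)
    i=1+np.argmax(stt[1:,4]); p=onplane(ci,*ce[i],z); print(np.round(ce[i],1),stt[i],np.round(p,4)); return p
E
python3 - <<'E'
from h import *
st()
z=np.load('top0.npz'); ci={k:z[k] for k in('fx','fy','cx','cy','k1','R','t')}; im=z['im']
lens(im,ci,(165,185,200,218),.043);lens(im,ci,(168,188,226,246),.059);lens(im,ci,(143,164,219,238),.059)
ci=arm.camera_info('wrist'); print(np.round(ci['R'],3))
E
```

```text
t 0.15 tcp [0.1533 0.5278 0.2304] x [-0.96   0.279  0.   ] y [ 0.279  0.96  -0.002] z [-0.001 -0.002 -1.   ] yang 73.8 j [ 1.18  0.09  1.37  0.    1.68 -0.1 ] F [-0.1 -0.   0.6] w 0.08563887365303267 ff 0.0
[172.9 208.7] [169 205   9   8  57] [0.4941 0.3156 0.043 ]
[175.8 235.3] [171 230  11  11  95] [0.407  0.3018 0.059 ]
[150.8 229.1] [146 224  11  11  93] [0.4283 0.3837 0.059 ]
[[ 0.279  0.96  -0.001]
 [ 0.91  -0.264  0.319]
 [ 0.306 -0.09  -0.948]]
```

>>> send_rows:
  steps:
    - [30,-50,0,0,0,-0.15,85]
    - [60,-100,0,0,0,-0.3,85]
    - [90,-150,0,0,0,-0.45,85]
    - [120,-200,0,0,0,-0.6,85]
    - [150,-245,0,0,0,-0.75,85]

```text
time_s: 0.78
tcp_pos: [0.3039, 0.2814, 0.2311]
tool_rot: [1.558, 2.728, 0.0]
wrist_force: [1.1, 0.2, -0.1]
grip_width: 0.0844
finger_force: 0.0
```

>>> send_rows:
  steps:
    - [30,-50,0,0,0,-0.15,85]
    - [60,-100,0,0,0,-0.3,85]
    - [90,-150,0,0,0,-0.45,85]
    - [120,-200,0,0,0,-0.6,85]
    - [150,-245,0,0,0,-0.75,60]

```text
time_s: 1.4
tcp_pos: [0.454, 0.0362, 0.2312]
tool_rot: [-2.45, -1.967, -0.0]
wrist_force: [0.6, 1.0, -0.1]
grip_width: 0.0694
finger_force: 0.0
```

>>> send_rows:
  steps:
    - [25,-40,0,0,0,-0.13,40]
    - [50,-80,0,0,0,-0.26,40]
    - [67,-103,0,0,0,-0.385,40]
    - [67,-103,0,0,0,-0.385,40]
    - [67,-103,0,0,0,-0.385,40]

```text
time_s: 2.02
tcp_pos: [0.52, -0.0643, 0.231]
tool_rot: [-2.775, -1.471, 0.001]
wrist_force: [0.7, 0.4, -0.1]
grip_width: 0.04
finger_force: 0.0
```

```bash
python3 - <<'E'
from h import *
st(); im,d,ci=grab('wrist'); np.savez('w1.npz',im=im,d=d,**{k:ci[k] for k in('fx','fy','cx','cy','k1','R','t')})
cv2.imwrite('pics/w1.png',im)
E
```

```text
t 2.02 tcp [ 0.52   -0.0643  0.231 ] x [0.561 0.828 0.   ] y [ 0.828 -0.561 -0.001] z [-0.001  0.001 -1.   ] yang -34.1 j [-0.23  0.03  1.43  0.    1.68  0.36] F [ 0.7  0.4 -0.1] w 0.04000356444848585 ff 0.0
```

View pics/w1.png

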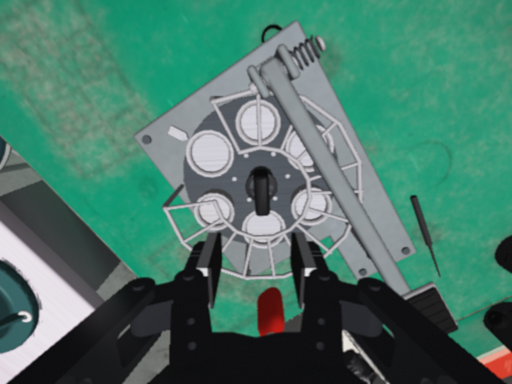

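The picture shows the press from above. The knob bar runs along (262,168)-(263,215), and a free large nest stands in the opening at (211,153) with the pointer at (177,133). The pedal is at (430,310). I'll turn these into positions.

```bash
python3 - <<'E'
from h import *
z=np.load('w1.npz'); ci={k:z[k] for k in('fx','fy','cx','cy','k1','R','t')}; im,d=z['im'],z['d']; P=cloud(ci,d)
g=im.max(2)
m=np.zeros(d.shape,bool); m[160:222,248:280]=1; k=m&(g<60)&(P[...,2]>.098)&(P[...,2]<.108)
q=P[k][:,:2]; c=q.mean(0); (cc,wh,an)=cv2.minAreaRect((q*1000).astype(np.float32)); w,V=np.linalg.eigh(np.cov((q-c).T)); print('knob',k.sum(),c,np.round(cc,1),np.round(wh,1),an,np.degrees(np.arctan2(V[1,1],V[0,1])))
cn=np.array(cc)/1000
def disc(box,zz,name):
    c0,c1,r0,r1=box; s=im[r0:r1,c0:c1].astype(int); mm=((s.min(2)>150)).astype(np.uint8)
    n,l,stt,ce=cv2.connectedComponentsWithStats(mm); i=1+np.argmax(stt[1:,4])
    pts=np.argwhere(l==i)[:,::-1]+[c0,r0]; hull=cv2.convexHull(pts.astype(np.float32)); W=np.array([onplane(ci,*p[0],zz)[:2] for p in hull])
    A=np.c_[2*W,np.ones(len(W))]; x=np.linalg.lstsq(A,(W**2).sum(1),rcond=None)[0]; r=np.sqrt(x[2]+x[0]**2+x[1]**2)
    v=x[:2]-cn; print(name,np.round(x[:2],4),'r',round(r,4),'rel',np.round(np.hypot(*v),4),np.round(np.degrees(np.arctan2(v[1],v[0])),1)); return x[:2]
disc((184,238,130,177),.034,'L load'); disc((238,282,100,145),.05,'S')
v=onplane(ci,177,133,.016)[:2]-cn; print('ptr',v,np.degrees(np.arctan2(v[1],v[0])))
m=np.zeros(d.shape,bool); m[280:345,400:460]=1; k=m&(P[...,2]>.145)&(P[...,2]<.185)&(g<70); q=P[k]; print('pedal',np.round(q.mean(0),4),cv2.minAreaRect((q[:,:2]*1000).astype(np.float32)))
for u,v in((275,75),(300,113),(330,165),(385,265)):
  p=P[v,u]; print('arm',np.round(p,4))
# guard opening edges: rod posts
for u,v in((168,208),(214,98),(258,148),(213,190)): print('rod',np.round(onplane(ci,u,v,.094)[:2]-cn,4))
E
```

```text
knob 552 [ 0.51659431 -0.07997832] [516.2 -80.6] [43.1 15.8] 59.11687088012695 59.84455939485303
L load [ 0.48   -0.0173] r 0.0309 rel 0.0729 119.8
S [ 0.5525 -0.0205] r 0.0256 rel 0.0702 58.9
ptr [-0.05838391  0.1051113 ] 119.04991437662272
pedal [ 0.5993 -0.2495  0.1623] ((596.6288452148438, -254.73291015625), (53.01152038574219, 27.46855926513672), 89.56466674804688)
arm [0.5903 0.0095 0.1202]
arm [ 0.5913 -0.0288  0.1243]
arm [ 0.5896 -0.082   0.1314]
arm [ 0.5836 -0.1921  0.147 ]
rod [-0.0947  0.0429]
rod [0.0164 0.1064]
rod [0.0245 0.0423]
rod [-0.041   0.0318]
```

The large nest at (0.480,-0.017) already stands at the loading point: the dial axis is (0.516,-0.081) and the nest bears 119.8°. Next I go over the heads for a close look.

>>> send_rows:
  steps:
    - [-8,60,0,0,0,-0.1,60]
    - [-15,120,0,0,0,-0.2,60]
    - [-22,180,0,0,0,-0.3,60]
    - [-30,240,0,0,0,-0.4,60]
    - [-37,300,0,0,0,-0.45,60]

```text
time_s: 2.7
tcp_pos: [0.4818, 0.2379, 0.232]
tool_rot: [-3.034, -0.814, -0.002]
wrist_force: [1.1, -0.1, 0.9]
grip_width: 0.0598
finger_force: 0.0
```

>>> send_rows:
  steps:
    - [-4,45,0,0,0,0,60]
    - [-8,84,0,0,0,0,60]
    - [-8,84,0,0,0,0,60]
    - [-8,84,0,0,0,0,60]
    - [-8,84,0,0,0,0,60]

```text
time_s: 3.32
tcp_pos: [0.4754, 0.3182, 0.2316]
tool_rot: [3.034, 0.812, 0.0]
wrist_force: [0.2, -0.2, 0.5]
grip_width: 0.0599
finger_force: 0.0
```

```bash
cat >> h.py <<'E'
def heads(n):
    st(); im,d,ci=grab('wrist'); cv2.imwrite(f'pics/{n}.png',im)
    hsv=cv2.cvtColor(im,cv2.COLOR_BGR2HSV); m=((hsv[...,1]<45)&(hsv[...,2]>150)).astype(np.uint8)
    num,l,s,ce=cv2.connectedComponentsWithStats(m)
    for i in range(1,num):
        if 250<s[i,4]<3500 and .7<s[i,2]/s[i,3]<1.4:
            dep=np.median(d[l==i]); p=atdepth(ci,*ce[i],dep); print(s[i],np.round(p,4),'59:',np.round(onplane(ci,*ce[i],.059)[:2],4),'43:',np.round(onplane(ci,*ce[i],.043)[:2],4))
E
python3 - <<'E'
from h import *
heads('w2')
E
```

```text
t 3.33 tcp [0.4754 0.3182 0.2316] x [0.866 0.499 0.   ] y [ 0.499 -0.866  0.   ] z [ 0. -0. -1.] yang -60.0 j [ 0.49  0.14  1.32 -0.    1.69  1.54] F [ 0.2 -0.2  0.5] w 0.05990788964964127 ff 0.0
[ 344    0  162  130 1804] [0.66   0.2264 0.0231] 59: [0.6485 0.24  ] 43: [0.6536 0.2339]
[254 144  25  23 446] [0.4951 0.3152 0.0436] 59: [0.4975 0.3172] 43: [0.495  0.3151]
[175 162  30  29 672] [0.4304 0.3836 0.0599] 59: [0.4301 0.3837] 43: [0.4241 0.3849]
[226 209  29  25 577] [0.4093 0.3024 0.0598] 59: [0.4089 0.3023] 43: [0.4019 0.2994]
[486 227  26  27 519] [ 0.5514 -0.02    0.0423] 59: [ 0.5512 -0.0009] 43: [ 0.5514 -0.0192]
[438 258  42  35 885] [ 0.4803 -0.0228  0.0276] 59: [0.4864 0.0117] 43: [ 0.4832 -0.0059]
[462 305  36  28 548] [ 0.4419 -0.085   0.0445] 59: [ 0.4465 -0.0656] 43: [ 0.4414 -0.0871]
```

View pics/w2.png

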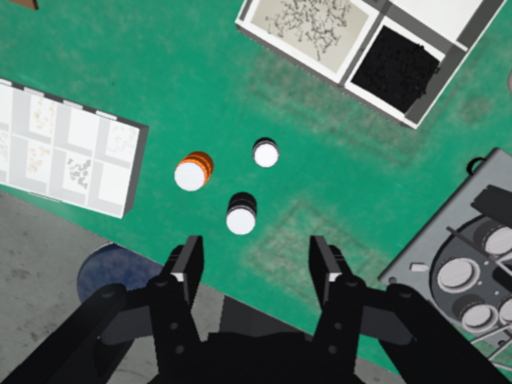

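The black large head is at pixel (240,221), giving (0.409,0.302), and the small one at (266,155), giving (0.495,0.315). Both lens heights match the sizes given. I grip the large one first.

>>> send_rows:
  steps:
    - [-40,-10,0,0,0,0,60]
    - [-67,-16,-30,0,0,0,60]
    - [-67,-16,-80,0,0,0,60]
    - [-67,-16,-120,0,0,0,60]
    - [-67,-16,-140,0,0,0,60]

```text
time_s: 4.0
tcp_pos: [0.4073, 0.3014, 0.0887]
tool_rot: [3.034, 0.811, -0.006]
wrist_force: [0.1, -1.1, 1.1]
grip_width: 0.0598
finger_force: 0.0
```

>>> send_rows:
  steps:
    - [0,0,-25,0,0,0,60]
    - [0,0,-50,0,0,0,60]
    - [0,0,-70,0,0,0,60]
    - [0,0,-74,0,0,0,60]
    - [0,0,-74,0,0,0,60]

```text
time_s: 4.62
tcp_pos: [0.4089, 0.3029, 0.0178]
tool_rot: [-3.035, -0.812, -0.001]
wrist_force: [-0.0, 0.1, 0.7]
grip_width: 0.0601
finger_force: 0.0
```

>>> send_rows:
  steps:
    - [0,0,0,0,0,0,35]
    - [0,0,0,0,0,0,35]
    - [0,0,0,0,0,0,35]
    - [0,0,0,0,0,0,35]
    - [0,0,0,0,0,0,35]

```text
time_s: 5.25
tcp_pos: [0.4097, 0.3038, 0.019]
tool_rot: [-3.034, -0.813, -0.005]
wrist_force: [0.2, -1.4, 4.9]
grip_width: 0.0382
finger_force: 61.7
```

>>> send_rows:
  steps:
    - [0,0,30,0,0,0,35]
    - [0,0,70,0,0,0,35]
    - [0,0,110,0,0,0,35]
    - [0,0,150,0,0,0,35]
    - [0,0,150,0,0,0,35]

```text
time_s: 5.88
tcp_pos: [0.4103, 0.3043, 0.1713]
tool_rot: [-3.032, -0.813, -0.012]
wrist_force: [-0.3, 1.0, -0.5]
grip_width: 0.0383
finger_force: 61.0
```

>>> send_rows:
  steps:
    - [12,-55,0,0,0,0,35]
    - [25,-110,0,0,0,0,35]
    - [37,-165,0,0,0,0,35]
    - [49,-220,0,0,0,0,35]
    - [61,-275,0,0,0,0,35]

```text
time_s: 6.5
tcp_pos: [0.4686, 0.0266, 0.1653]
tool_rot: [-3.033, -0.814, 0.004]
wrist_force: [1.1, -0.4, -0.9]
grip_width: 0.0382
finger_force: 61.0
```

>>> send_rows:
  steps:
    - [6,-25,0,0,0,0,35]
    - [11,-45,0,0,0,0,35]
    - [11,-45,0,0,0,0,35]
    - [11,-45,-20,0,0,0,35]
    - [11,-45,-40,0,0,0,35]

```text
time_s: 7.12
tcp_pos: [0.4798, -0.0157, 0.126]
tool_rot: [-3.033, -0.814, 0.001]
wrist_force: [-0.8, 0.1, -1.1]
grip_width: 0.0382
finger_force: 61.0
```

```bash
python3 - <<'E'
from h import *
st(); im,d,ci=grab('wrist'); cv2.imwrite('pics/w3.png',im)
s=arm.read_state(); print(proj(ci,[.480,-.018,.034]),proj(ci,s['tcp_pos']))
E
```

```text
t 7.12 tcp [ 0.4798 -0.0157  0.126 ] x [ 0.866  0.501 -0.001] y [ 0.501 -0.866 -0.001] z [-0.001  0.001 -1.   ] yang -59.9 j [-0.15 -0.02  1.69  0.    1.47  0.89] F [-0.8  0.1 -1.1] w 0.03817842369571407 ff 61.01267262409047
(np.float64(257.94681920540677), np.float64(194.30893332562664)) (np.float64(253.0745455184959), np.float64(244.7487266365674))
```

View pics/w3.png

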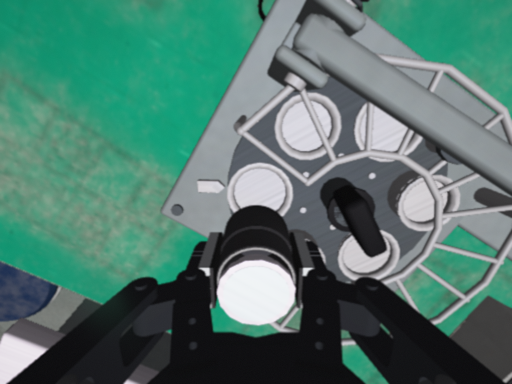

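The nest ring is centred at about (260,193), close to the predicted (258,194), and the head is held upright. I correct by 1 mm and lower it.

>>> send_rows:
  steps:
    - [1,-1,-20,0,0,0,35]
    - [1,-1,-40,0,0,0,35]
    - [1,-1,-60,0,0,0,35]
    - [1,-1,-68,0,0,0,35]
    - [1,-1,-74,0,0,0,35]

```text
time_s: 7.8
tcp_pos: [0.4814, -0.0173, 0.0531]
tool_rot: [-3.034, -0.814, 0.0]
wrist_force: [-0.0, -0.1, -0.2]
grip_width: 0.0384
finger_force: 61.0
```

>>> send_rows:
  steps:
    - [0,0,-3,0,0,0,35]
    - [0,0,-6,0,0,0,35]
    - [0,0,-8,0,0,0,35]
    - [0,0,-9,0,0,0,35]
    - [0,0,-9,0,0,0,35]

```text
time_s: 8.43
tcp_pos: [0.4819, -0.0179, 0.0449]
tool_rot: [3.034, 0.813, 0.002]
wrist_force: [-0.7, -0.7, 1.9]
grip_width: 0.0388
finger_force: 41.2
```

>>> send_rows:
  steps:
    - [0,0,0,0,0,0,56]
    - [0,0,0,0,0,0,56]
    - [0,0,0,0,0,0,56]
    - [0,0,0,0,0,0,56]
    - [0,0,20,0,0,0,56]

```text
time_s: 9.05
tcp_pos: [0.4807, -0.0181, 0.0631]
tool_rot: [-3.034, -0.813, 0.004]
wrist_force: [-0.3, -0.2, -0.1]
grip_width: 0.0561
finger_force: 0.0
```

>>> send_rows:
  steps:
    - [0,0,30,0,0,0,56]
    - [0,0,60,0,0,0,56]
    - [0,0,90,0,0,0,56]
    - [0,0,120,0,0,0,56]
    - [0,0,140,0,0,0,56]

```text
time_s: 9.68
tcp_pos: [0.4829, -0.0186, 0.2069]
tool_rot: [3.032, 0.812, 0.007]
wrist_force: [-0.1, -0.0, -0.3]
grip_width: 0.0557
finger_force: 0.0
```

```bash
python3 - <<'E'
from h import *
st(); im,d,ci=grab('wrist'); cv2.imwrite('pics/w4.png',im); P=cloud(ci,d)
print(proj(ci,[.481,-.018,.085]))
np.savez('w4.npz',im=im,d=d,**{k:ci[k] for k in('fx','fy','cx','cy','k1','R','t')})
E
```

```text
t 9.68 tcp [ 0.4829 -0.0186  0.2069] x [0.866 0.5   0.004] y [ 0.5   -0.866  0.004] z [ 0.005 -0.002 -1.   ] yang -60.0 j [-0.16 -0.06  1.57 -0.    1.63  0.89] F [-0.1 -0.  -0.3] w 0.055719969141355415 ff 0.0
(np.float64(253.69565668644321), np.float64(185.14443451877733))
```

View pics/w4.png

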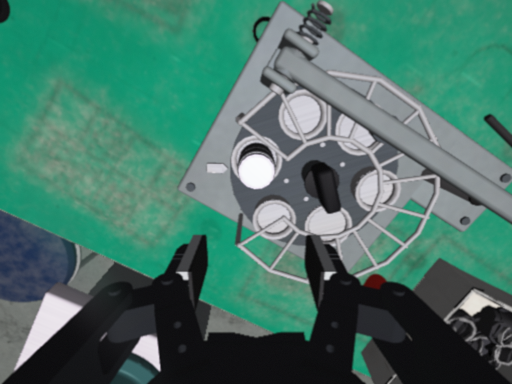

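```bash
python3 - <<'E'
from h import *
z=np.load('w4.npz'); ci={k:z[k] for k in('fx','fy','cx','cy','k1','R','t')}; im,d=z['im'],z['d']; P=cloud(ci,d)
print(-ci['R'].T@ci['t'], P[171,257],P[168,228],d[171,257], P[300,150],P[60,60])
heads('w5')
E
```

```text
[0.55451668 0.0228709  0.35038316] [ 0.49564842 -0.01338852  0.08580191] [0.46485849 0.0103503  0.01408957] 0.27284735 [0.46878304 0.02095046 0.26178023] [4.77461098e-01 2.38033244e-01 3.62880870e-04]
t 9.72 tcp [ 0.4841 -0.0187  0.2097] x [0.866 0.5   0.007] y [ 0.5   -0.866  0.007] z [ 0.01  -0.002 -1.   ] yang -60.0 j [-0.16 -0.06  1.56 -0.    1.63  0.89] F [1.3 0.  2.5] w 0.056049221479479445 ff 0.0
[ 237  201  113   83 2700] [ 0.4463 -0.0905  0.0465] 59: [ 0.4507 -0.0859] 43: [ 0.4451 -0.0918]
[  13  293   68   78 1745] [0.0963 0.1386 0.0027] 59: [0.17 0.12] 43: [0.1491 0.1253]
[132 335  28  37 569] [ 0.122  -0.0224  0.0008] 59: [ 0.1935 -0.0149] 43: [ 0.1738 -0.017 ]
```

>>> send_rows:
  steps:
    - [10,-20,0,0,0,0.15,40]
    - [20,-40,0,0,0,0.3,40]
    - [35,-62,0,0,0,0.45,40]
    - [35,-62,0,0,0,0.515,40]
    - [35,-62,0,0,0,0.515,40]

```text
time_s: 10.4
tcp_pos: [0.5164, -0.0803, 0.2032]
tool_rot: [-2.728, -1.557, 0.002]
wrist_force: [-0.1, -0.9, 0.6]
grip_width: 0.0401
finger_force: 0.0
```

>>> send_rows:
  steps:
    - [0,0,0,0,0,0,40]
    - [0,0,0,0,0,0,40]
    - [0,0,0,0,0,0,40]
    - [0,0,0,0,0,0,40]
    - [0,0,0,0,0,0,40]

```text
time_s: 11.02
tcp_pos: [0.5165, -0.0798, 0.2044]
tool_rot: [2.727, 1.559, 0.0]
wrist_force: [0.4, 1.0, -0.8]
grip_width: 0.0401
finger_force: 0.0
```

```bash
cat >> h.py <<'E'
def knob(im,d,ci,near=(.516,-.080)):
    P=cloud(ci,d); g=im.max(2)
    k=(g<60)&(P[...,2]>.098)&(P[...,2]<.108)&(np.hypot(P[...,0]-near[0],P[...,1]-near[1])<.035)
    q=P[k][:,:2]; cc,wh,an=cv2.minAreaRect((q*1000).astype(np.float32)); w,V=np.linalg.eigh(np.cov(q.T)); print('knob',k.sum(),np.round(cc,1),np.round(wh,1),round(an,1),'dir',np.round(np.degrees(np.arctan2(V[1,1],V[0,1])),1))
    return np.array(cc)/1000
def lenstop(im,d,ci,lo,hi,near=(.516,-.080)):
    P=cloud(ci,d); k=((im.min(2)>170)&(P[...,2]>lo)&(P[...,2]<hi)&(np.hypot(P[...,0]-near[0],P[...,1]-near[1])<.115)).astype(np.uint8)
    n,l,s,ce=cv2.connectedComponentsWithStats(k)
    for i in range(1,n):
        if s[i,4]>150:
            p=P[l==i]; c=(p[:,:2].max(0)+p[:,:2].min(0))/2; v=c-near; print('lens',s[i],np.round(c,4),'z',np.round(np.median(p[:,2]),4),'r',round(np.hypot(*v),4),'ang',round(np.degrees(np.arctan2(v[1],v[0])),1))
E
python3 - <<'E'
from h import *
st(); im,d,ci=grab('wrist'); cv2.imwrite('pics/w6.png',im)
c=knob(im,d,ci); lenstop(im,d,ci,.076,.09,c)
E
```

```text
t 11.03 tcp [ 0.5165 -0.0798  0.2044] x [0.507 0.862 0.   ] y [ 0.862 -0.507  0.   ] z [ 0. -0. -1.] yang -30.5 j [-0.26  0.03  1.48 -0.    1.63  0.27] F [ 0.4  1.  -0.8] w 0.0400624951861381 ff 0.0
knob 705 [516.2 -81. ] [43.6 16. ] 46.7 dir 47.4
lens [ 181  118   38   38 1110] [ 0.4946 -0.0132] z 0.0858 r 0.0712 ang 107.7
```

The dial slipped about −12° on release (knob at 47.4°, lens at 107.7°). That is harmless, because I now turn it under the ram. I grip the knob across the bar.

>>> send_rows:
  steps:
    - [0,-1,-30,0,0,-0.1,36]
    - [0,-1,-60,0,0,-0.21,36]
    - [0,-1,-90,0,0,-0.21,36]
    - [0,-1,-115,0,0,-0.21,36]
    - [0,-1,-130,0,0,-0.21,36]

```text
time_s: 11.7
tcp_pos: [0.5158, -0.0807, 0.0728]
tool_rot: [-2.875, -1.264, 0.002]
wrist_force: [0.5, 0.3, -0.2]
grip_width: 0.0359
finger_force: 0.0
```

>>> send_rows:
  steps:
    - [0,0,-3,0,0,0,36]
    - [0,0,-3,0,0,0,10]
    - [0,0,-3,0,0,0,10]
    - [0,0,-3,0,0,0,10]
    - [0,0,-3,0,0,0,10]

```text
time_s: 12.32
tcp_pos: [0.5166, -0.0805, 0.0724]
tool_rot: [2.876, 1.265, 0.001]
wrist_force: [-4.1, 2.6, 5.9]
grip_width: 0.0149
finger_force: 63.0
```

>>> send_rows:
  steps:
    - [0,0,0,0,0,-0.17,10]
    - [0,0,0,0,0,-0.34,10]
    - [0,0,0,0,0,-0.51,10]
    - [0,0,0,0,0,-0.68,10]
    - [0,0,0,0,0,-0.85,10]

```text
time_s: 12.95
tcp_pos: [0.5174, -0.0825, 0.0724]
tool_rot: [3.138, -0.042, 0.004]
wrist_force: [-1.4, -3.1, 3.7]
grip_width: 0.0151
finger_force: 62.7
```

>>> send_rows:
  steps:
    - [0,0,0,0,0,-0.17,10]
    - [0,0,0,0,0,-0.34,10]
    - [0,0,0,0,0,-0.51,10]
    - [0,0,0,0,0,-0.68,10]
    - [0,0,0,0,0,-0.85,10]

```text
time_s: 13.58
tcp_pos: [0.5165, -0.0844, 0.0724]
tool_rot: [2.838, -1.332, 0.005]
wrist_force: [-5.3, -8.3, 4.7]
grip_width: 0.0148
finger_force: 62.8
```

>>> send_rows:
  steps:
    - [0,0,0,0,0,-0.1,10]
    - [0,0,0,0,0,-0.197,10]
    - [0,0,0,0,0,-0.197,10]
    - [0,0,0,0,0,-0.197,10]
    - [0,0,0,0,0,-0.197,36]

```text
time_s: 14.2
tcp_pos: [0.5172, -0.0819, 0.0717]
tool_rot: [2.703, -1.601, 0.004]
wrist_force: [0.9, 1.1, -0.0]
grip_width: 0.0318
finger_force: 0.0
```

>>> send_rows:
  steps:
    - [0,0,0,0,0,0,36]
    - [0,0,0,0,0,0,36]
    - [0,0,30,0,0,0,36]
    - [0,0,70,0,0,0,36]
    - [0,0,110,0,0,0,36]

```text
time_s: 14.82
tcp_pos: [0.5165, -0.0805, 0.1822]
tool_rot: [2.704, -1.599, -0.0]
wrist_force: [1.1, -0.5, -0.5]
grip_width: 0.0359
finger_force: 0.0
```

>>> send_rows:
  steps:
    - [0,0,30,0,0,0,36]
    - [0,0,60,0,0,0,36]
    - [0,0,60,0,0,0,36]
    - [0,0,60,0,0,0,36]
    - [0,0,60,0,0,0,36]

```text
time_s: 15.45
tcp_pos: [0.5158, -0.0806, 0.2393]
tool_rot: [2.703, -1.599, -0.005]
wrist_force: [-0.0, 0.1, 0.5]
grip_width: 0.0361
finger_force: 0.0
```

```bash
python3 - <<'E'
from h import *
st(); im,d,ci=grab('wrist'); cv2.imwrite('pics/w7.png',im)
c=knob(im,d,ci); lenstop(im,d,ci,.076,.09,c)
E
```

```text
t 15.45 tcp [ 0.5158 -0.0806  0.2393] x [ 0.482 -0.876 -0.002] y [-0.876 -0.482  0.003] z [-0.003  0.001 -1.   ] yang -151.2 j [-0.26  0.03  1.42 -0.    1.7   2.38] F [-0.   0.1  0.5] w 0.03608734097877581 ff 0.0
knob 578 [516.3 -83.5] [15.2 43.5] 28.4 dir 118.4
lens [201 135  15  22 163] [ 0.5759 -0.0814] z 0.0856 r 0.0597 ang 2.0
```

View pics/w7.png

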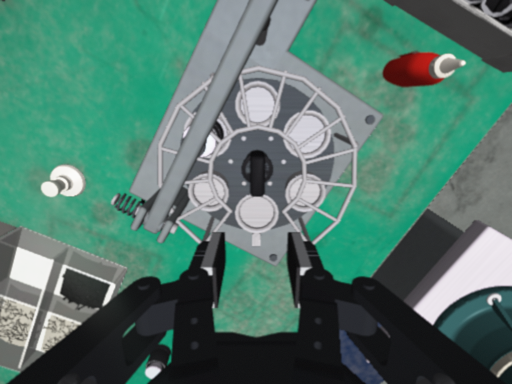

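Knob at 118.4° puts the head at about −1.6°, under the ram, and the free load nest lines up with the pointer at (256,240). Now the pedal, with the fingers shut.

>>> send_rows:
  steps:
    - [20,-50,0,0,0,0.16,0]
    - [40,-100,0,0,0,0.32,0]
    - [55,-140,0,0,0,0.48,0]
    - [68,-171,0,0,0,0.64,0]
    - [68,-171,0,0,0,0.8,0]

```text
time_s: 16.12
tcp_pos: [0.5844, -0.2543, 0.2386]
tool_rot: [-3.113, 0.417, 0.005]
wrist_force: [0.5, 0.3, 0.1]
grip_width: 0.0001
finger_force: 0.0
```

>>> send_rows:
  steps:
    - [0,0,-20,0,0,0.16,0]
    - [0,0,-40,0,0,0.32,0]
    - [0,0,-60,0,0,0.48,0]
    - [0,0,-72,0,0,0.64,0]
    - [0,0,-72,0,0,0.79,0]

```text
time_s: 16.75
tcp_pos: [0.5832, -0.2512, 0.1659]
tool_rot: [-3.03, -0.817, 0.006]
wrist_force: [-0.0, -0.2, -0.3]
grip_width: 0.0002
finger_force: 0.0
```

>>> send_rows:
  steps:
    - [0,0,-6,0,0,0,0]
    - [0,0,-12,0,0,0,0]
    - [0,0,-18,0,0,0,0]
    - [0,0,-24,0,0,0,0]
    - [0,0,-30,0,0,0,0]

```text
time_s: 17.38
tcp_pos: [0.585, -0.2529, 0.1408]
tool_rot: [3.032, 0.808, 0.002]
wrist_force: [-2.4, -2.4, 12.8]
grip_width: 0.0
finger_force: 6.6
```

>>> send_rows:
  steps:
    - [0,0,-4,0,0,0,0]
    - [0,0,-8,0,0,0,0]
    - [0,0,-10,0,0,0,0]
    - [0,0,-12,0,0,0,0]
    - [0,0,-12,0,0,0,0]

```text
time_s: 18.0
tcp_pos: [0.5849, -0.2539, 0.1313]
tool_rot: [3.03, 0.807, 0.003]
wrist_force: [-3.6, -3.3, 13.4]
grip_width: -0.0001
finger_force: 6.6
```

Not at the stop yet, so I push further in small steps.

>>> send_rows:
  steps:
    - [0,0,-2,0,0,0,0]
    - [0,0,-4,0,0,0,0]
    - [0,0,-6,0,0,0,0]
    - [0,0,-7,0,0,0,0]
    - [0,0,-7,0,0,0,0]

```text
time_s: 18.62
tcp_pos: [0.585, -0.2542, 0.1273]
tool_rot: [3.028, 0.806, 0.005]
wrist_force: [-7.3, -2.2, 21.6]
grip_width: -0.0
finger_force: 11.0
```

>>> send_rows:
  steps:
    - [0,0,-3,0,0,0,0]
    - [0,0,-5,0,0,0,0]
    - [0,0,-5,0,0,0,0]
    - [0,0,-5,0,0,0,0]
    - [0,0,-5,0,0,0,0]

```text
time_s: 19.25
tcp_pos: [0.5851, -0.2543, 0.1267]
tool_rot: [3.026, 0.806, 0.008]
wrist_force: [-13.1, 0.4, 34.4]
grip_width: 0.0002
finger_force: 17.4
```

>>> send_rows:
  steps:
    - [0,0,10,0,0,0,0]
    - [0,0,25,0,0,0,0]
    - [0,0,40,0,0,0,0]
    - [0,0,60,0,0,0,0]
    - [0,0,90,0,0,0,0]

```text
time_s: 19.88
tcp_pos: [0.5832, -0.2503, 0.2027]
tool_rot: [-3.029, -0.81, 0.008]
wrist_force: [0.7, -0.1, 1.6]
grip_width: -0.0002
finger_force: 0.0
```

>>> send_rows:
  steps:
    - [-20,55,20,0,0,-0.15,30]
    - [-40,110,40,0,0,-0.3,36]
    - [-60,165,40,0,0,-0.45,36]
    - [-60,175,40,0,0,-0.52,36]
    - [-60,175,40,0,0,-0.52,36]

```text
time_s: 20.5
tcp_pos: [0.5236, -0.0752, 0.2441]
tool_rot: [-3.14, -0.008, 0.005]
wrist_force: [0.8, -0.3, 0.0]
grip_width: 0.0364
finger_force: 0.0
```

```bash
python3 - <<'E'
from h import *
st(); im,d,ci=grab('wrist'); cv2.imwrite('pics/w8.png',im)
c=knob(im,d,ci); lenstop(im,d,ci,.070,.09,c)
im,d,ci=grab('top'); P=cloud(ci,d); print('pedal z',np.median(P[170:184,347:361,2]))
lens(im,ci,(165,185,200,218),.043)
E
```

```text
t 20.5 tcp [ 0.5236 -0.0752  0.2441] x [ 1.     0.005 -0.003] y [ 0.005 -1.    -0.001] z [-0.003  0.001 -1.   ] yang -89.7 j [-0.25  0.04  1.39  0.    1.71  1.32] F [ 0.8 -0.3  0. ] w 0.036440695834014034 ff 0.0
knob 544 [516.2 -82. ] [15.7 44.7] 29.8 dir 119.1
lens [249  97  30  12 210] [ 0.6004 -0.0827] z 0.0804 r 0.0842 ang -0.5
pedal z 0.16327250044626646
[173.  208.8] [169 205   9   9  59] [0.494  0.3153 0.043 ]
```

The lens top is at 80.4 mm, so it is fully home, and the pedal is up again (163 mm). Next I turn the dial −60° to bring a small nest to the opening.

>>> send_rows:
  steps:
    - [-8,-4,0,0,0,0.17,36]
    - [-8,-4,0,0,0,0.34,36]
    - [-8,-4,0,0,0,0.51,36]
    - [-8,-4,0,0,0,0.68,36]
    - [-8,-4,0,0,0,0.85,36]

```text
time_s: 21.22
tcp_pos: [0.5164, -0.0819, 0.2444]
tool_rot: [-2.857, -1.304, 0.003]
wrist_force: [0.2, -0.3, 0.6]
grip_width: 0.0362
finger_force: 0.0
```

>>> send_rows:
  steps:
    - [0,0,-10,0,0,0.17,36]
    - [0,0,-20,0,0,0.34,36]
    - [0,0,-30,0,0,0.51,36]
    - [0,0,-40,0,0,0.68,36]
    - [0,0,-50,0,0,0.85,36]

```text
time_s: 21.85
tcp_pos: [0.5164, -0.0819, 0.1941]
tool_rot: [-2.065, -2.365, 0.001]
wrist_force: [0.5, -0.1, 0.6]
grip_width: 0.036
finger_force: 0.0
```

>>> send_rows:
  steps:
    - [0,0,0,0,0,0.17,36]
    - [0,0,0,0,0,0.373,36]
    - [0,0,0,0,0,0.373,36]
    - [0,0,-40,0,0,0.373,36]
    - [0,0,-80,0,0,0.373,36]

```text
time_s: 22.48
tcp_pos: [0.517, -0.0816, 0.1147]
tool_rot: [1.602, 2.701, 0.001]
wrist_force: [-0.4, 1.4, 0.1]
grip_width: 0.0362
finger_force: 0.0
```

>>> send_rows:
  steps:
    - [0,0,-25,0,0,0,36]
    - [0,0,-44,0,0,0,36]
    - [0,0,-44,0,0,0,36]
    - [0,0,-44,0,0,0,10]
    - [0,0,-44,0,0,0,10]

```text
time_s: 23.1
tcp_pos: [0.5148, -0.0824, 0.0722]
tool_rot: [-1.598, -2.702, 0.007]
wrist_force: [-6.9, -4.0, 1.4]
grip_width: 0.0152
finger_force: 62.4
```

>>> send_rows:
  steps:
    - [0,0,0,0,0,0,10]
    - [0,0,0,0,0,0,10]
    - [0,0,0,0,0,0,10]
    - [0,0,0,0,0,0,10]
    - [0,0,0,0,0,0,10]

```text
time_s: 23.72
tcp_pos: [0.5148, -0.0824, 0.0722]
tool_rot: [-1.598, -2.703, 0.007]
wrist_force: [-6.9, -2.6, 1.0]
grip_width: 0.0151
finger_force: 62.4
```

>>> send_rows:
  steps:
    - [0,0,0,0,0,-0.17,10]
    - [0,0,0,0,0,-0.34,10]
    - [0,0,0,0,0,-0.51,10]
    - [0,0,0,0,0,-0.68,10]
    - [0,0,0,0,0,-0.85,10]

```text
time_s: 24.35
tcp_pos: [0.5148, -0.0823, 0.0722]
tool_rot: [2.577, 1.797, -0.007]
wrist_force: [-6.3, -3.9, 1.1]
grip_width: 0.015
finger_force: 62.4
```

>>> send_rows:
  steps:
    - [0,0,0,0,0,-0.17,10]
    - [0,0,0,0,0,-0.195,10]
    - [0,0,0,0,0,-0.195,10]
    - [0,0,0,0,0,-0.195,36]
    - [0,0,0,0,0,-0.195,36]

```text
time_s: 24.98
tcp_pos: [0.5175, -0.081, 0.0726]
tool_rot: [2.733, 1.546, 0.004]
wrist_force: [-0.1, 0.2, -0.3]
grip_width: 0.036
finger_force: 0.0
```

>>> send_rows:
  steps:
    - [0,0,0,0,0,0,36]
    - [0,0,40,0,0,0,36]
    - [0,0,90,0,0,0,36]
    - [0,0,140,0,0,0,36]
    - [0,0,170,0,0,0,36]

```text
time_s: 25.6
tcp_pos: [0.5175, -0.0809, 0.2451]
tool_rot: [2.731, 1.546, 0.006]
wrist_force: [0.1, -0.1, -0.8]
grip_width: 0.0361
finger_force: 0.0
```

>>> send_rows:
  steps:
    - [0,0,0,0,0,0,50]
    - [0,0,0,0,0,0,50]
    - [0,0,0,0,0,0,50]
    - [0,0,0,0,0,0,50]
    - [0,0,0,0,0,0,50]

```text
time_s: 26.22
tcp_pos: [0.5162, -0.0808, 0.2405]
tool_rot: [-2.733, -1.547, 0.002]
wrist_force: [-0.2, -0.1, 0.6]
grip_width: 0.0499
finger_force: 0.0
```

```bash
python3 - <<'E'
from h import *
st(); im,d,ci=grab('wrist'); cv2.imwrite('pics/w9.png',im)
c=knob(im,d,ci); lenstop(im,d,ci,.070,.09,c); c=np.array([.5163,-.0812])
lenstop(im,d,ci,.037,.056,c)
im,d,ci=grab('top'); lens(im,ci,(160,190,195,220),.043)
E
```

```text
t 26.23 tcp [ 0.5162 -0.0808  0.2405] x [ 0.515  0.857 -0.   ] y [ 0.857 -0.515 -0.001] z [-0.001  0.    -1.   ] yang -31.0 j [-0.26  0.03  1.42 -0.    1.7   0.28] F [-0.2 -0.1  0.6] w 0.04987567379478368 ff 0.0
knob 524 [515.4 -81. ] [44.7 15.2] 59.4 dir 60.5
lens [294 197  30  20 400] [ 0.5492 -0.1471] z 0.0806 r 0.0742 ang -62.9
lens [ 183  118   42   42 1138] [ 0.4806 -0.0191] z 0.0431 r 0.0716 ang 119.9
lens [287 124  14  19 153] [ 0.5753 -0.0686] z 0.0434 r 0.0603 ang 12.0
lens [239 203  35  15 371] [ 0.4838 -0.1343] z 0.043 r 0.0623 ang -121.5
[173.  208.8] [169 205   9   9  59] [0.494  0.3153 0.043 ]
```

View pics/w9.png

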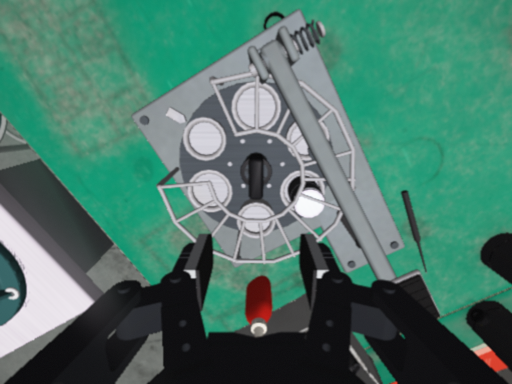

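A small nest is now at the opening, at pixel (204,138), (0.4806,−0.0191). Next I pick up the small head.

>>> send_rows:
  steps:
    - [-3,60,0,0,0,-0.12,52]
    - [-6,120,0,0,0,-0.24,52]
    - [-9,180,0,0,0,-0.36,52]
    - [-12,240,0,0,0,-0.48,52]
    - [-15,300,0,0,0,-0.507,52]

```text
time_s: 26.95
tcp_pos: [0.5012, 0.221, 0.2415]
tool_rot: [3.035, 0.809, 0.001]
wrist_force: [0.7, -0.2, -0.5]
grip_width: 0.0522
finger_force: 0.0
```

>>> send_rows:
  steps:
    - [-3,50,0,0,0,0,52]
    - [-6,96,0,0,0,0,52]
    - [-6,96,-20,0,0,0,52]
    - [-6,96,-60,0,0,0,52]
    - [-6,96,-100,0,0,0,52]

```text
time_s: 27.58
tcp_pos: [0.4956, 0.3156, 0.1406]
tool_rot: [-3.034, -0.813, -0.002]
wrist_force: [0.4, -0.1, -0.6]
grip_width: 0.0519
finger_force: 0.0
```

```bash
python3 - <<'E'
from h import *
heads('w10')
E
```

```text
t 27.57 tcp [0.4956 0.3156 0.1406] x [0.866 0.5   0.001] y [ 0.5   -0.866  0.   ] z [ 0.001  0.    -1.   ] yang -60.0 j [ 0.47  0.2   1.42 -0.    1.52  1.52] F [ 0.4 -0.1 -0.6] w 0.05193432684237906 ff 0.0
[ 360   10  152  149 2622] [0.6507 0.2328 0.0233] 59: [0.6393 0.2498] 43: [0.6444 0.2422]
[240 178  32  29 715] [0.4954 0.3154 0.0438] 59: [0.5   0.318] 43: [0.4951 0.3153]
[ 134  203   40   36 1118] [0.431  0.3837 0.0599] 59: [0.4304 0.3838] 43: [0.4206 0.3857]
```

>>> send_rows:
  steps:
    - [0,0,-35,0,0,0,52]
    - [0,0,-70,0,0,0,52]
    - [0,0,-105,0,0,0,52]
    - [0,0,-122,0,0,0,52]
    - [0,0,-129,0,0,0,52]

```text
time_s: 28.25
tcp_pos: [0.4955, 0.3151, 0.012]
tool_rot: [3.035, 0.812, -0.001]
wrist_force: [-0.1, 0.3, 0.2]
grip_width: 0.0519
finger_force: 0.0
```

>>> send_rows:
  steps:
    - [0,0,0,0,0,0,52]
    - [0,0,0,0,0,0,28]
    - [0,0,0,0,0,0,28]
    - [0,0,0,0,0,0,28]
    - [0,0,0,0,0,0,28]

```text
time_s: 28.88
tcp_pos: [0.4969, 0.3159, 0.0145]
tool_rot: [-3.034, -0.812, -0.006]
wrist_force: [-0.0, 0.2, 5.5]
grip_width: 0.0315
finger_force: 60.0
```

>>> send_rows:
  steps:
    - [0,0,30,0,0,0,28]
    - [0,0,70,0,0,0,28]
    - [0,0,110,0,0,0,28]
    - [0,0,150,0,0,0,28]
    - [0,0,150,0,0,0,28]

```text
time_s: 29.5
tcp_pos: [0.4975, 0.3162, 0.167]
tool_rot: [-3.033, -0.812, -0.014]
wrist_force: [0.4, -0.4, -0.6]
grip_width: 0.0316
finger_force: 59.6
```

>>> send_rows:
  steps:
    - [-3,-60,0,0,0,0,28]
    - [-6,-120,0,0,0,0,28]
    - [-9,-180,0,0,0,0,28]
    - [-12,-240,0,0,0,0,28]
    - [-14,-295,0,0,0,0,28]

```text
time_s: 30.12
tcp_pos: [0.4801, 0.0183, 0.1605]
tool_rot: [-3.034, -0.811, 0.004]
wrist_force: [1.3, -0.1, -1.0]
grip_width: 0.0315
finger_force: 59.7
```

>>> send_rows:
  steps:
    - [-1,-25,0,0,0,0,28]
    - [-1,-39,0,0,0,0,28]
    - [-1,-39,-20,0,0,0,28]
    - [-1,-39,-30,0,0,0,28]
    - [-1,-39,-30,0,0,0,28]

```text
time_s: 30.75
tcp_pos: [0.4795, -0.0181, 0.1308]
tool_rot: [-3.033, -0.813, 0.005]
wrist_force: [0.2, 0.3, -0.3]
grip_width: 0.0314
finger_force: 59.7
```

```bash
python3 - <<'E'
from h import *
st(); im,d,ci=grab('wrist'); cv2.imwrite('pics/w11.png',im)
lenstop(im,d,ci,.037,.056,np.array([.5163,-.0812])); knob(im,d,ci)
print(proj(ci,[.4806,-.0191,.042]))
E
```

```text
t 30.75 tcp [ 0.4795 -0.0181  0.1308] x [ 0.866  0.5   -0.003] y [ 0.5   -0.866 -0.002] z [-0.003  0.001 -1.   ] yang -60.0 j [-0.16 -0.02  1.69  0.    1.48  0.89] F [ 0.2  0.3 -0.3] w 0.03135541761825691 ff 59.71406055858097
lens [ 366  107   35   41 1001] [ 0.5784 -0.0765] z 0.0427 r 0.0623 ang 4.3
lens [ 228  169   60   50 1995] [ 0.4813 -0.0192] z 0.043 r 0.0712 ang 119.5
lens [ 344  238   55   38 1108] [ 0.4797 -0.1416] z 0.0427 r 0.0707 ang -121.2
knob 1330 [516.  -81.2] [45.3 16.3] 59.8 dir 59.2
(np.float64(257.3404893048635), np.float64(193.8684010151656))
```

View pics/w11.png

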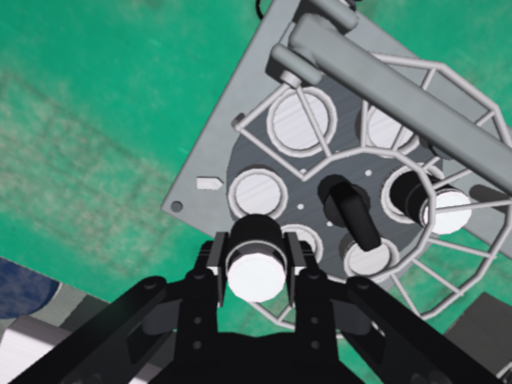

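The head is held upright over the free small nest, ring at (258,194). I lower it.

>>> send_rows:
  steps:
    - [1,-1,-20,0,0,0,28]
    - [1,-1,-40,0,0,0,28]
    - [1,-1,-55,0,0,0,28]
    - [1,-1,-63,0,0,0,28]
    - [1,-1,-69,0,0,0,28]

```text
time_s: 31.42
tcp_pos: [0.4818, -0.0198, 0.0634]
tool_rot: [3.034, 0.812, 0.001]
wrist_force: [-0.2, 0.1, -0.6]
grip_width: 0.0315
finger_force: 59.7
```

>>> send_rows:
  steps:
    - [0,0,-2,0,0,0,28]
    - [0,0,-4,0,0,0,28]
    - [0,0,-5,0,0,0,28]
    - [0,0,-6,0,0,0,28]
    - [0,0,-6,0,0,0,28]

```text
time_s: 32.05
tcp_pos: [0.4815, -0.0199, 0.0574]
tool_rot: [3.035, 0.812, 0.0]
wrist_force: [-0.4, -0.4, -0.1]
grip_width: 0.0314
finger_force: 59.7
```

>>> send_rows:
  steps:
    - [0,0,-1,0,0,0,28]
    - [0,0,-1,0,0,0,28]
    - [0,0,-1,0,0,0,43]
    - [0,0,-1,0,0,0,43]
    - [0,0,-1,0,0,0,43]

```text
time_s: 32.67
tcp_pos: [0.4815, -0.0198, 0.0564]
tool_rot: [3.035, 0.812, 0.0]
wrist_force: [-0.3, 0.6, -0.4]
grip_width: 0.0431
finger_force: 0.0
```

>>> send_rows:
  steps:
    - [0,0,0,0,0,0,43]
    - [0,0,20,0,0,0,43]
    - [0,0,60,0,0,0,43]
    - [0,0,110,0,0,0,43]
    - [0,0,150,0,0,0,43]

```text
time_s: 33.3
tcp_pos: [0.4818, -0.0199, 0.2085]
tool_rot: [3.034, 0.812, 0.003]
wrist_force: [-0.3, -0.4, -0.2]
grip_width: 0.0432
finger_force: 0.0
```

>>> send_rows:
  steps:
    - [10,-20,15,0,0,0.15,36]
    - [20,-40,30,0,0,0.3,36]
    - [35,-61,35,0,0,0.45,36]
    - [35,-61,35,0,0,0.507,36]
    - [35,-61,35,0,0,0.507,36]

```text
time_s: 33.92
tcp_pos: [0.5165, -0.0811, 0.2412]
tool_rot: [-2.735, -1.545, 0.0]
wrist_force: [-0.1, 0.6, 0.5]
grip_width: 0.0362
finger_force: 0.0
```

>>> send_rows:
  steps:
    - [0,0,0,0,0,0,36]
    - [0,0,0,0,0,0,36]
    - [0,0,0,0,0,0,36]
    - [0,0,0,0,0,0,36]
    - [0,0,0,0,0,0,36]

```text
time_s: 34.55
tcp_pos: [0.5165, -0.0808, 0.2414]
tool_rot: [2.734, 1.547, 0.0]
wrist_force: [0.1, -0.3, 0.2]
grip_width: 0.0359
finger_force: 0.0
```

```bash
python3 - <<'E'
from h import *
st(); im,d,ci=grab('wrist'); cv2.imwrite('pics/w12.png',im)
c=knob(im,d,ci); lenstop(im,d,ci,.070,.09,np.array([.5163,-.0812]))
E
```

```text
t 34.55 tcp [ 0.5165 -0.0808  0.2414] x [ 0.515  0.857 -0.   ] y [ 0.857 -0.515  0.   ] z [ 0. -0. -1.] yang -31.0 j [-0.26  0.02  1.42 -0.    1.7   0.28] F [ 0.1 -0.3  0.2] w 0.03593675447426993 ff 0.0
knob 523 [515.8 -81.2] [44.3 15.3] 59.4 dir 60.9
lens [185 133  27  26 541] [ 0.4797 -0.0214] z 0.0858 r 0.0701 ang 121.5
lens [294 196  30  21 398] [ 0.5494 -0.1467] z 0.0807 r 0.0734 ang -63.2
```

View pics/w12.png

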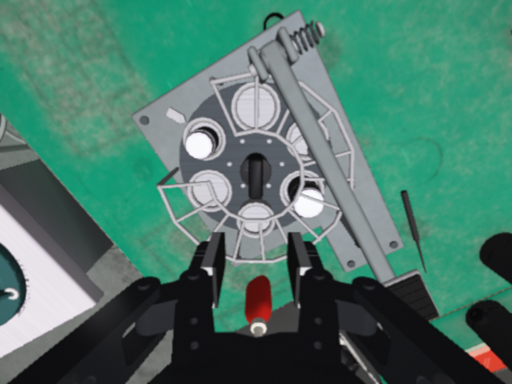

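The small head is seated (lens top 85.8 mm, at 121°). I turn it under the ram, about −121.5°.

>>> send_rows:
  steps:
    - [0,0,-40,0,0,0,36]
    - [0,0,-80,0,0,0,36]
    - [0,0,-120,0,0,0,36]
    - [0,0,-150,0,0,0,36]
    - [0,0,-168,0,0,0,36]

```text
time_s: 35.22
tcp_pos: [0.5156, -0.0806, 0.0715]
tool_rot: [-2.733, -1.546, 0.003]
wrist_force: [0.0, -0.2, 0.3]
grip_width: 0.0363
finger_force: 0.0
```

>>> send_rows:
  steps:
    - [0,0,-2,0,0,0,36]
    - [0,0,-2,0,0,0,10]
    - [0,0,-2,0,0,0,10]
    - [0,0,-2,0,0,0,10]
    - [0,0,-2,0,0,0,10]

```text
time_s: 35.85
tcp_pos: [0.5161, -0.0803, 0.0728]
tool_rot: [-2.733, -1.547, -0.0]
wrist_force: [-4.0, 2.2, 3.0]
grip_width: 0.015
finger_force: 63.4
```

>>> send_rows:
  steps:
    - [0,0,0,0,0,-0.17,10]
    - [0,0,0,0,0,-0.34,10]
    - [0,0,0,0,0,-0.51,10]
    - [0,0,0,0,0,-0.68,10]
    - [0,0,0,0,0,-0.85,10]

```text
time_s: 36.48
tcp_pos: [0.5173, -0.0819, 0.0728]
tool_rot: [3.127, 0.273, 0.003]
wrist_force: [-1.2, -2.6, -0.1]
grip_width: 0.0151
finger_force: 62.9
```

>>> send_rows:
  steps:
    - [0,0,0,0,0,-0.17,10]
    - [0,0,0,0,0,-0.34,10]
    - [0,0,0,0,0,-0.51,10]
    - [0,0,0,0,0,-0.68,10]
    - [0,0,0,0,0,-0.85,10]

```text
time_s: 37.1
tcp_pos: [0.5168, -0.0839, 0.0728]
tool_rot: [2.959, -1.041, 0.005]
wrist_force: [-2.2, -8.2, 1.7]
grip_width: 0.0147
finger_force: 63.0
```

>>> send_rows:
  steps:
    - [0,0,0,0,0,-0.16,10]
    - [0,0,0,0,0,-0.32,10]
    - [0,0,0,0,0,-0.42,10]
    - [0,0,0,0,0,-0.42,10]
    - [0,0,0,0,0,-0.42,10]

```text
time_s: 37.72
tcp_pos: [0.516, -0.0845, 0.0728]
tool_rot: [2.68, -1.628, 0.005]
wrist_force: [-4.7, -9.0, 1.4]
grip_width: 0.0148
finger_force: 63.1
```

>>> send_rows:
  steps:
    - [0,0,0,0,0,0,36]
    - [0,0,0,0,0,0,36]
    - [0,0,0,0,0,0,36]
    - [0,0,40,0,0,0,36]
    - [0,0,80,0,0,0,36]

```text
time_s: 38.35
tcp_pos: [0.5163, -0.0805, 0.1518]
tool_rot: [2.686, -1.628, -0.002]
wrist_force: [0.2, -0.3, 0.7]
grip_width: 0.036
finger_force: 0.0
```

>>> send_rows:
  steps:
    - [0,0,40,0,0,0,36]
    - [0,0,80,0,0,0,36]
    - [0,0,90,0,0,0,36]
    - [0,0,90,0,0,0,36]
    - [0,0,90,0,0,0,36]

```text
time_s: 38.98
tcp_pos: [0.5157, -0.0805, 0.239]
tool_rot: [2.685, -1.628, -0.006]
wrist_force: [-0.6, -0.5, 0.2]
grip_width: 0.0358
finger_force: 0.0
```

```bash
python3 - <<'E'
from h import *
st(); im,d,ci=grab('wrist'); cv2.imwrite('pics/w13.png',im)
c=knob(im,d,ci); lenstop(im,d,ci,.070,.09,np.array([.5163,-.0812]))
E
```

```text
t 38.98 tcp [ 0.5157 -0.0805  0.239 ] x [ 0.462 -0.887 -0.003] y [-0.887 -0.462  0.003] z [-0.004  0.001 -1.   ] yang -152.5 j [-0.26  0.03  1.42 -0.    1.7   2.4 ] F [-0.6 -0.5  0.2] w 0.035844609822248276 ff 0.0
knob 588 [515.7 -82.6] [15.1 45.2] 27.2 dir 117.2
lens [300 187  26  22 372] [ 0.442 -0.088] z 0.0808 r 0.0747 ang -174.7
lens [296 200  24  15 183] [ 0.4424 -0.0685] z 0.0807 r 0.075 ang 170.3
```

Knob at 117° puts the small head at about −1°, within tolerance. Same pedal move as before.

>>> send_rows:
  steps:
    - [20,-50,0,0,0,0.16,0]
    - [40,-100,0,0,0,0.32,0]
    - [55,-140,0,0,0,0.48,0]
    - [68,-171,0,0,0,0.64,0]
    - [68,-171,0,0,0,0.8,0]

```text
time_s: 39.65
tcp_pos: [0.5841, -0.2542, 0.2378]
tool_rot: [-3.108, 0.451, 0.007]
wrist_force: [-0.4, 1.0, -0.2]
grip_width: 0.0002
finger_force: 0.0
```

>>> send_rows:
  steps:
    - [0,0,-20,0,0,0.16,0]
    - [0,0,-40,0,0,0.32,0]
    - [0,0,-60,0,0,0.48,0]
    - [0,0,-72,0,0,0.64,0]
    - [0,0,-72,0,0,0.79,0]

```text
time_s: 40.28
tcp_pos: [0.5829, -0.251, 0.1652]
tool_rot: [-3.038, -0.783, 0.008]
wrist_force: [0.6, 1.1, -1.4]
grip_width: -0.0001
finger_force: 0.0
```

>>> send_rows:
  steps:
    - [0,0,-6,0,0,0,0]
    - [0,0,-12,0,0,0,0]
    - [0,0,-18,0,0,0,0]
    - [0,0,-24,0,0,0,0]
    - [0,0,-30,0,0,0,0]

```text
time_s: 40.9
tcp_pos: [0.5849, -0.253, 0.1408]
tool_rot: [3.041, 0.775, 0.002]
wrist_force: [-2.4, -2.8, 13.6]
grip_width: -0.0002
finger_force: 6.6
```

>>> send_rows:
  steps:
    - [0,0,-4,0,0,0,0]
    - [0,0,-8,0,0,0,0]
    - [0,0,-12,0,0,0,0]
    - [0,0,-16,0,0,0,0]
    - [0,0,-18,0,0,0,0]

```text
time_s: 41.52
tcp_pos: [0.5849, -0.2542, 0.1272]
tool_rot: [3.038, 0.773, 0.004]
wrist_force: [-8.3, -2.5, 23.2]
grip_width: -0.0001
finger_force: 11.8
```

>>> send_rows:
  steps:
    - [0,0,-2,0,0,0,0]
    - [0,0,-4,0,0,0,0]
    - [0,0,-5,0,0,0,0]
    - [0,0,-5,0,0,0,0]
    - [0,0,-5,0,0,0,0]

```text
time_s: 42.15
tcp_pos: [0.585, -0.2543, 0.1269]
tool_rot: [3.036, 0.773, 0.007]
wrist_force: [-12.8, -0.7, 32.6]
grip_width: -0.0001
finger_force: 16.2
```

At the stop. I let the pedal up, back off and check, including another look over the bench.

>>> send_rows:
  steps:
    - [0,0,10,0,0,0,0]
    - [0,0,25,0,0,0,0]
    - [0,0,40,0,0,0,0]
    - [0,0,60,0,0,0,0]
    - [0,0,90,0,0,0,0]

```text
time_s: 42.78
tcp_pos: [0.5833, -0.2503, 0.2038]
tool_rot: [-3.038, -0.777, 0.007]
wrist_force: [-0.2, -0.2, 0.7]
grip_width: -0.0001
finger_force: 0.0
```

>>> send_rows:
  steps:
    - [-20,55,20,0,0,-0.15,30]
    - [-40,110,40,0,0,-0.3,36]
    - [-60,165,40,0,0,-0.45,36]
    - [-60,175,40,0,0,-0.52,36]
    - [-60,175,40,0,0,-0.52,36]

```text
time_s: 43.4
tcp_pos: [0.5237, -0.0752, 0.2452]
tool_rot: [-3.14, 0.026, 0.004]
wrist_force: [0.2, 0.0, -1.0]
grip_width: 0.0361
finger_force: 0.0
```

```bash
python3 - <<'E'
from h import *
st(); im,d,ci=grab('wrist')
c=knob(im,d,ci); lenstop(im,d,ci,.070,.09,np.array([.5163,-.0812]))
t,d,ci=grab('top'); P=cloud(ci,d); print('pedal z',np.median(P[170:184,347:361,2]))
cv2.imwrite('pics/fin.png',np.hstack([cv2.resize(im,(400,300)),cv2.resize(t[100:280,130:370],(400,300))]))
E
```

```text
t 43.4 tcp [ 0.5237 -0.0752  0.2452] x [ 1.    -0.017 -0.003] y [-0.017 -1.    -0.001] z [-0.003  0.001 -1.   ] yang -91.0 j [-0.25  0.04  1.39  0.    1.71  1.34] F [ 0.2  0.  -1. ] w 0.036146468188860886 ff 0.0
knob 548 [516.  -82.2] [16.2 44.9] 28.8 dir 118.1
lens [248 225  12  21 191] [ 0.4415 -0.0705] z 0.0807 r 0.0756 ang 171.9
lens [263 225  14  22 248] [ 0.4409 -0.0906] z 0.0809 r 0.076 ang -172.9
pedal z 0.16390792153083536
```

View pics/fin.png

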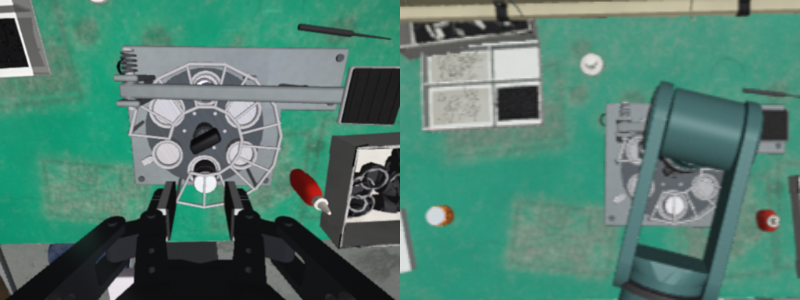

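The heads area is empty except for the orange look-alike, and the bystanders are in place. The press arm hides the small lens, so I check its height from the visible edges.

```bash
python3 - <<'E'
from h import *
im,d,ci=grab('wrist'); P=cloud(ci,d)
k=(np.hypot(P[...,0]-.588,P[...,1]+.082)<.016)&(im.min(2)>150)&(P[...,2]<.09)&(P[...,2]>.06)
q=P[k]; print(k.sum(),np.percentile(q[:,2],[5,25,50,75,95]) if len(q) else 0, q[:,:2].min(0),q[:,:2].max(0))
E
```

```text
47 [0.07585489 0.07960269 0.08034668 0.08081905 0.08155583] [ 0.595406  -0.0954766] [ 0.60123267 -0.06938374]
```

```bash
python3 -c "
from rig import arm
print(arm.sign_off())"
```

```text
the job is handed in; nothing more can be done
None
```

The job is handed in: both torch heads on the bench, one large and one small, are pressed home (lens tops at about 80 mm) and standing in their nests, with the pedal up and the orange look-alike and other things left where they were.

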